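# Set and lock the aperture wheel

### The job

Turn the aperture wheel by its post until the collared aperture shows in the bridge window and the sprung lock pin drops into the wheel: find the spot by feel, stop as soon as the pin drops and never force the wheel against the pin. Then push the keeper slide fully home over the dropped pin, and leave the small things around the stand undisturbed.

Things in the scene. Friction and masses are not known exactly. Their poses are not given: they have to be found in the camera images.
- wheel_axis (a point): Axis of the flat aluminium aperture wheel (150 mm across, lying level), at the height of its top face, 30 mm above the worktop, in a fixed grey stand (base plate 190 x 190 x 12 mm). This point's axes are the stand's: x from the wheel's axis to the window (away from the robot, give or take 25 degrees), y to the left of that, z up.
- window (a point): Centre of the fixed 26 x 26 mm framed window in the dark steel bridge over the wheel's far part; the point lies level with the wheel's top face, 42 mm from the axis along the stand's x. From the axis, the bridge covers stand x 22 to 96 mm, y -22 to +95 mm; its top is 46 mm above the worktop.
- mark (a point): Centre, on the wheel's top face, of the collared aperture: the largest of eight dark apertures, the only one with a raised collar (23 mm across), 42 mm from the axis. It starts 0.45 to 1.5 rad clockwise (from above) of the window: turn counter-clockwise. The ring's setting differs each time and is not measured: the pin drops with this point up to 0.17 rad (7 mm) either side of the window's centre.
- post (a point): Centre of the upright steel turning post on the wheel's near part: 14 mm across, from 30 to 62 mm above the worktop (foot 20 mm wide); the point is 48 mm up, 62 mm from the axis, 210 degrees counter-clockwise of the mark. Its path is free. Turning takes 2 to 4 N at the post and the wheel stays where it is left; once the pin is in, the wheel stops rigidly, with 1.2 mm of play either way at the pin.
- pin_top (a point): Centre of the top of the upright sprung lock pin (steel, 10 mm across) in the bridge, 64 mm from the axis, 50 degrees counter-clockwise of the window. Up (start) its top is 53.5 mm above the worktop and its foot rides on the wheel's steel index ring (light spring, 2 N); dropped into the ring's only hole, its top is at 45.5 mm, level with the bridge. It falls by itself.
- keeper (a joint): Travel of the keeper slide, in m: 0 = open (start), 0.018 = fully home against its stop, covering the pin. It slides along the stand's -y on top of the bridge, about 2 N of friction, and stays where it is left. If the pin is up it blocks the keeper after about 5 mm.
- keeper_stud (a point): Centre of the keeper's upright stud: 12 mm across, 26 mm high, its foot 52.5 mm and its top 78.5 mm above the worktop. It moves with the keeper.
- tin_centre (a point): Centre of a closed round tin, 49 mm across, 20 mm high, left of the stand: bystander, leave alone.
- folding_loupe_centre (a point): Centre of a folding loupe, 28 x 69 x 14 mm, right of the stand: bystander, leave alone.
- ball_graver_centre (a point): Centre of a graver with a ball handle, 33 x 108 x 32 mm, right of the stand: bystander, leave alone.

How it is judged:
By the outcome, as a careful person would: the job done as asked, in the order asked, and still so for the second after the job is handed in, with the robot touching nothing.
It also fails if it takes over 58 s, if anything falls off the work surface, if the arm or the gripper's body presses on something with over 40 N, if the wrist force passes 120 N, or if a joint passes its speed limit or range.

### The arm

A 6-joint arm with a two-finger parallel gripper is mounted at the origin on a cart in front of the work surface, level with it; the furniture and walls round the work are solid. World frame = base frame: x ahead of the robot, y to its left, z up, the work surface at z = 0. Lengths are in m, angles in rad, forces in N, time in s.
With the tool pointing down it reaches from about 0.375 to 0.975 m from the base axis. Payload 3.8 kg.
Tool frame: the origin (TCP) lies on the centre line of the jaws, within the pads' length; the fingertips stand 14 mm ahead of it and the grasp point (between the pads) lies 5 mm behind it; x points along the fingers, y is the direction in which the jaws open and shut, and the axes are right-handed (so a half turn about x gives the same grasp; the last joint's range is limited). The gripper opens to 85 mm and grips with 20 to 120 N. Pads are 22 mm wide; open, the fingers measure 114 mm over their backs; the gripper's body (76 mm by 85 mm) begins 54 mm behind the grasp point. The pads swing forward as they close: fully open they stand 13 mm farther back than shut.
Start: joints at [1.234, 0.264, 1.604, -0, 1.274, -0.037], TCP at [0.199, 0.645, 0.245] pointing down, gripper open.
Joint ranges: [-2.63, 2.63], [-0.94, 2.18], [0.31, 2.57], [-1.31, 4.45], [0, 2.66], [-2.55, 2.55]. Speed limits (rad/s): [2.57, 2.57, 3.14, 3.14, 3.14, 3.14].

### API

Orientations are given as a rotation vector (axis times angle).
In Python, from workcell import bot gives the robot as it stands.
- The arm moves only by the shell command python3 -m creep 'ROWS' [FORCE]. ROWS is JSON, a list of rows, each an object with "grip": the finger opening in cm, from 0 to 8.54; "dp": the shift along the tool's x, y, z in cm, a list of three; "rotation": the turn, a rotation vector about the tool's x, y, z in rad, a list of three. A call has 1 to 5 rows; each row is the pose to reach, as a shift and turn from the pose commanded when the call began, along the tool's axes at that moment; what a row does not reach only later rows make up. A row lasts 1/12 s, in which the tool goes at most 41.7 mm and 7.16 degrees, less where a joint would pass 70% of its speed; a pose out of reach is approached as far as the arm can. A call with a gripper value outside its range is refused whole. The fingers move at their own pace and stop on an object; FORCE is the grip in N (left out, the last holds). Time passes only in rows, so rows that repeat a pose let the fingers close. It gives the time, the measured TCP pose, the force and the opening at its end, in the units of the state.
- bot.read_state(): the state, without advancing time (a new reading comes with each control period).
- bot.read_camera(name): name is "scene" or "top" or "wrist"; returns (picture, depth): 400x640x3 uint8, red, green, blue; 400x640 float32, m along the optical axis (not along the pixel's ray), 0 where there is no reading.
- bot.get_calibration(name): a dict with "fx", "fy", "cx", "cy" (pixels), "dist" ([k1, k2, p1, p2, k3] as OpenCV has them; the pictures are not rectified), "rvec" (rotation vector, rad) and "tvec" (3), from world to camera coordinates, as OpenCV has them. Camera axes: x right, y down, z forward; pixel columns grow to the right and rows downward; lengths in m; the calibration is good to about 2 mm. A picture is of the moment at which its call begins: read the wrist's pose just before it. get_calibration takes no time and is no camera call; for the wrist camera it gives the pose at the moment of the call.
- bot.finish_job(): hands the job in, once; it reports no verdict.
The state is a dict: "time": time; "q": joint angles; "joint_vel": joint speeds; "joint_torque": joint torques, N m; "tool_pos": TCP position; "tcp_rot": TCP orientation; "wrist_force": force on the tool from outside, world axes, zero at the start; "torque": the same for the moment, N m; "width": opening from 0.0 (shut) to 1.0 (fully open).
Only numpy, scipy, OpenCV 4.12 (cv2) and the standard library are available. Lean on these libraries where they do the work, as an engineer would, in place of code of your own. Each camera call takes 0.05 s, during which the arm holds its last target.

## Working session

There is one attempt and no reset: what is moved stays moved. The work goes in short steps, Python scripts to look and compute and a shell command to move; the robot and the scene stay as the last step left them, time stands still between calls to the robot, and variables do not carry over. Pictures are saved under pics/ and viewed, and the job is handed in when it is done.

```bash
ls; mkdir -p pics; cat > h.py <<'E'
import numpy as np,cv2
from workcell import bot
def snap(n,f):
    im,d=bot.read_camera(n); cv2.imwrite('pics/'+f+'.png',cv2.cvtColor(im,cv2.COLOR_RGB2BGR)); np.savez('pics/'+f+'.npz',im=im,d=d,c=np.array(bot.get_calibration(n),dtype=object)); return im,d
def ray(c,px):
    K=np.array([[c['fx'],0,c['cx']],[0,c['fy'],c['cy']],[0,0,1]]);R=cv2.Rodrigues(np.array(c['rvec'],float))[0];t=np.array(c['tvec'],float).ravel()
    u=cv2.undistortPoints(np.array(px,float).reshape(-1,1,2),K,np.array(c['dist'],float)).reshape(-1,2)
    return -R.T@t,np.c_[u,np.ones(len(u))]@R
def plane(c,px,z):
    o,r=ray(c,px); return o+r*((z-o[2])/r[:,2])[:,None]
def proj(c,P):
    K=np.array([[c['fx'],0,c['cx']],[0,c['fy'],c['cy']],[0,0,1]])
    return cv2.projectPoints(np.array(P,float).reshape(-1,3),np.array(c['rvec'],float),np.array(c['tvec'],float),K,np.array(c['dist'],float))[0].reshape(-1,2)
E
python3 - <<'E'
from h import *
for n in('scene','top','wrist'):
    snap(n,n+'0'); c=bot.get_calibration(n); o,r=ray(c,[[320,200]]); print(n,o,r,c['fx'])
print(bot.read_state())
E
```

```text
pics
scene [ 0.17309976 -0.63152794  0.46291468] [[ 0.50138817  0.73082033 -0.46342878]] 398.03004925217124
top [0.51433649 0.01249932 0.92677389] [[ 0.10649792  0.00254913 -0.99432644]] 454.0796377223637
wrist [0.13232642 0.66570708 0.37279512] [[ 0.26689638 -0.08128502 -0.96029467]] 354.91589908265263
{'time': 0.15, 'q': array([ 1.23412572e+00,  2.64631356e-01,  1.60506812e+00, -3.59143504e-06,
        1.27370084e+00, -3.69191022e-02]), 'joint_vel': array([-0.0005715 , -0.00386055, -0.0036349 ,  0.00086845,  0.00038129,
        0.00151325]), 'joint_torque': array([-4.59862913e-04, -5.15909851e+01, -3.67958164e+01, -4.33342279e-05,
        8.00675276e-03, -3.83246868e-05]), 'tool_pos': array([0.19915071, 0.64438165, 0.24420924]), 'tcp_rot': array([ 0.23387494,  1.55829488, -0.23667472]), 'wrist_force': array([ 0.06602741, -0.14985021, -0.94188109]), 'torque': array([-0.06811697, -0.03718144,  0.04692734]), 'width': 0.9970464448393132}
```

View pics/top0.png

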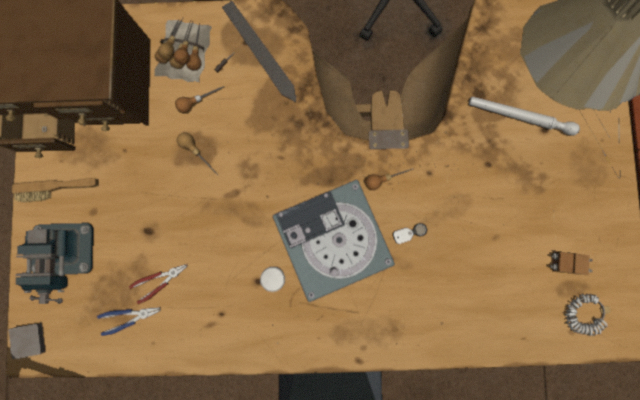

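View pics/scene0.png

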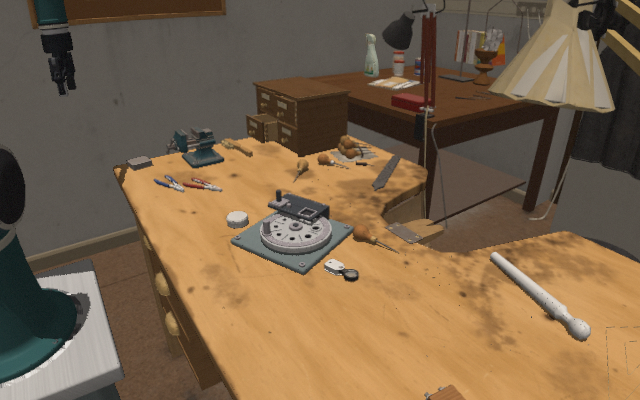

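```bash
python3 - <<'E'
import cv2
a=cv2.imread('pics/top0.png')
cv2.imwrite('pics/topz.png',cv2.resize(a[120:270,230:430],None,fx=4,fy=4,interpolation=cv2.INTER_CUBIC))
E
```

```text
(no output)
```

View pics/topz.png

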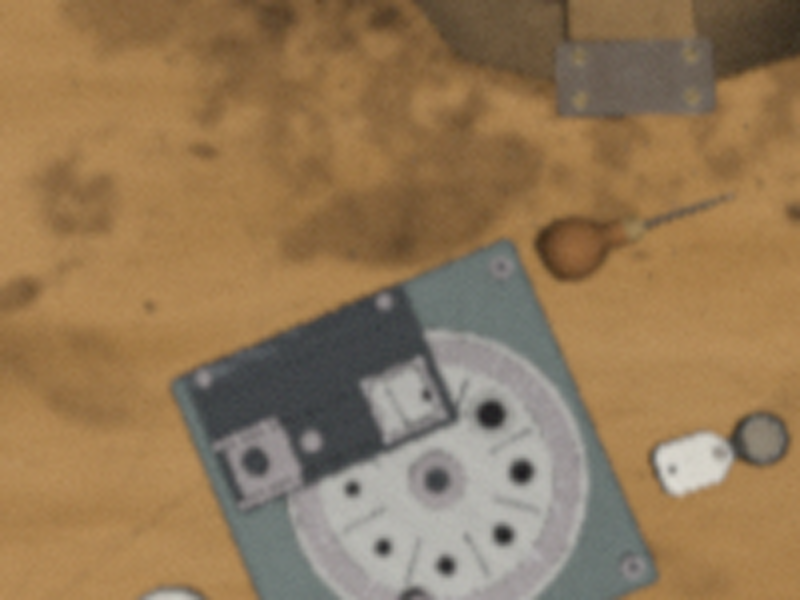

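```bash
python3 - <<'E'
import cv2
a=cv2.imread('pics/scene0.png')
cv2.imwrite('pics/scenez.png',cv2.resize(a[170:290,210:370],None,fx=5,fy=5,interpolation=cv2.INTER_CUBIC))
E
```

```text
(no output)
```

View pics/scenez.png

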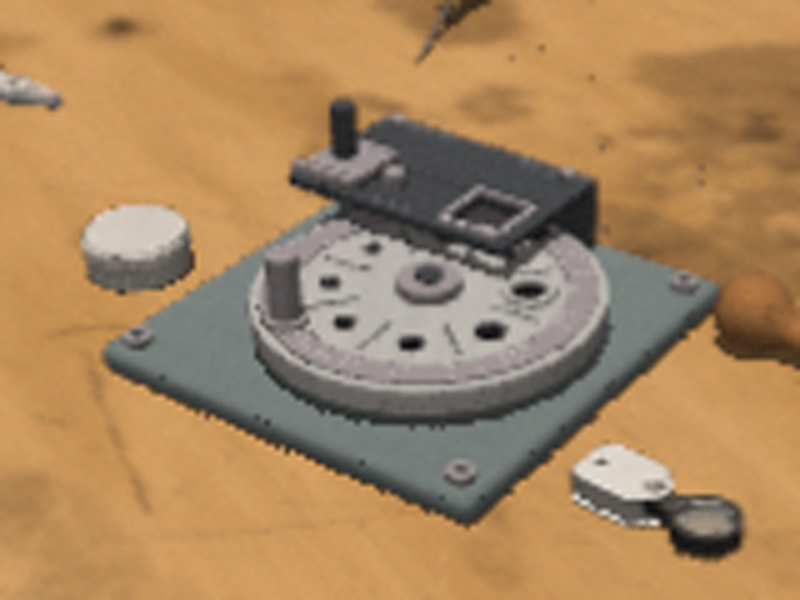

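The top view shows the stand around (335,240). The bridge is on its upper-left side with the window near (331,220), and the collared aperture is at about (352,223). The tin is at (272,279), the loupe at (408,232) and the graver at (380,181). I'll measure these next.

```bash
python3 - <<'E'
from h import *
z=np.load('pics/top0.npz',allow_pickle=True);im=z['im'];d=z['d'];c=z['c'].item()
hsv=cv2.cvtColor(im,cv2.COLOR_RGB2HSV)
print('plate hsv',hsv[255:262,365:368].reshape(-1,3).mean(0), hsv[285,320])
m=((hsv[...,0]>70)&(hsv[...,0]<110)&(hsv[...,1]>35)&(hsv[...,2]>70)).astype(np.uint8)
m[:150]=0;m[320:]=0;m[:,:250]=0;m[:,420:]=0
# wide mask
m=cv2.morphologyEx(m,cv2.MORPH_OPEN,np.ones((3,3)))
cs=cv2.findContours(m,0,1)[0];k=max(cs,key=cv2.contourArea)
h=cv2.convexHull(np.vstack([q for q in cs if cv2.contourArea(q)>30]))
P=plane(c,h.reshape(-1,2),.012)
r=cv2.minAreaRect((P[:,:2]*1000).astype(np.float32));print(r,cv2.boxPoints(r))
# zoom->pix
zp=lambda a:np.array(a)/4.+[230-.375,120-.375]
print('hub',plane(c,[zp([437,480])],.032),'win',plane(c,[zp([408,402])],.046),'mark',plane(c,[zp([490,413])],.032))
print('stud',plane(c,[zp([256,461])],.0785),'pin',plane(c,[zp([311,441])],.0535))
g=cv2.cvtColor(im,cv2.COLOR_RGB2BGR)[215:300,290:400]
cv2.imwrite('pics/topz2.png',cv2.resize(g,None,fx=7,fy=7,interpolation=cv2.INTER_CUBIC))
s=bot.read_state();print(cv2.Rodrigues(s['tcp_rot'])[0].round(3))
E
```

```text
plate hsv [ 76.14285714   9.9047619  159.33333333] [ 85  26 120]Traceback (most recent call last):
  File "<stdin>", line 9, in <module>
ValueError: max() iterable argument is empty
```

View pics/wrist0.png

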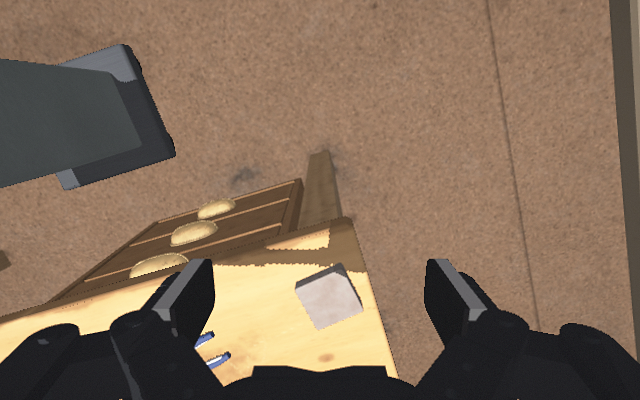

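```bash
cat > m.py <<'E'
from h import *
z=np.load('pics/top0.npz',allow_pickle=True);im=z['im'];d=z['d'];c=z['c'].item()
hsv=cv2.cvtColor(im,cv2.COLOR_RGB2HSV)
# not wood: low saturation
m=((hsv[...,1]<75)).astype(np.uint8)
m[:170]=0;m[310:]=0;m[:,:265]=0;m[:,420:]=0
m=cv2.morphologyEx(m,cv2.MORPH_OPEN,np.ones((3,3)))
cs=cv2.findContours(m,0,1)[0];k=max(cs,key=cv2.contourArea)
h=cv2.convexHull(k)
P=plane(c,h.reshape(-1,2),.012)
r=cv2.minAreaRect((P[:,:2]*1000).astype(np.float32));print(r,cv2.boxPoints(r))
zp=lambda a:np.array(a)/4.+[230-.375,120-.375]
print('hub',plane(c,[zp([437,480])],.032),'win',plane(c,[zp([408,402])],.046),'mark',plane(c,[zp([490,413])],.032))
print('stud',plane(c,[zp([256,461])],.0785),'pin',plane(c,[zp([311,441])],.0535))
g=cv2.cvtColor(im,cv2.COLOR_RGB2BGR)[215:300,290:400]
cv2.imwrite('pics/topz2.png',cv2.resize(g,None,fx=7,fy=7,interpolation=cv2.INTER_CUBIC))
s=bot.read_state();print(cv2.Rodrigues(s['tcp_rot'])[0].round(3))
E
python3 m.py
```

```text
((531.9240112304688, -9.063919067382812), (188.54632568359375, 188.33973693847656), 21.707706451416016) [[ 409.50565    43.558712]
 [ 479.16718  -131.4245  ]
 [ 654.3424    -61.68655 ]
 [ 584.68085   113.29666 ]]
hub [[ 0.53103757 -0.02035179  0.032     ]] win [[ 0.56883195 -0.00684965  0.046     ]] mark [[ 0.5632681  -0.04740501  0.032     ]]
stud [[0.54106516 0.06539978 0.0785    ]] pin [[0.55078452 0.04037825 0.0535    ]]
[[-0.001  0.295  0.955]
 [-0.002  0.955 -0.295]
 [-1.    -0.002 -0.   ]]
```

View pics/topz2.png

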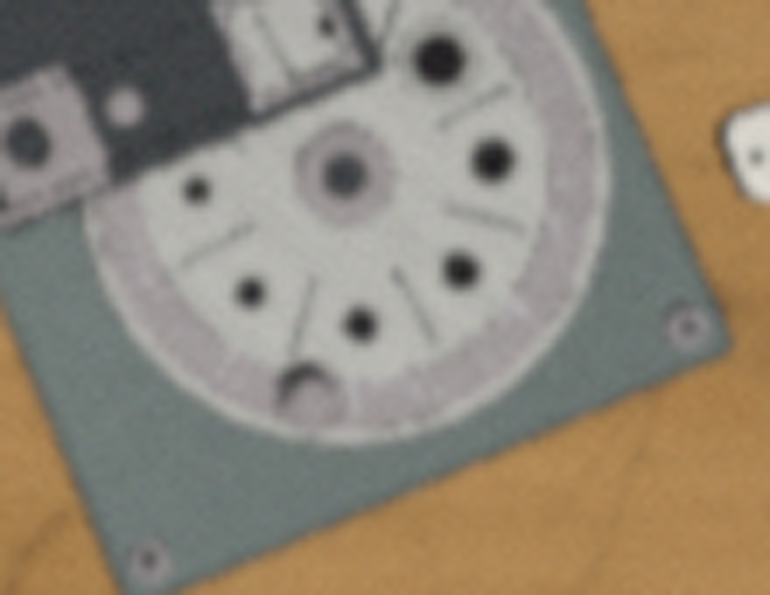

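The hub at (0.531, -0.020) fits the window, mark and pin radii of 40, 42 and 64 mm, and the stand is yawed about 21.7°. I'll check the post against that, then move.

```bash
cat > go.py <<'E'
from h import *
import sys
from scipy.spatial.transform import Rotation as Ro
TH=np.radians(21.7);HUB=np.array([.531,-.0204])
ex=np.array([np.cos(TH),np.sin(TH)]);ey=np.array([-ex[1],ex[0]])
def tgt(sx,sy,z):  # mm in stand frame, z mm
    p=HUB+ex*sx/1e3+ey*sy/1e3; return np.r_[p,z/1e3]
def stand(p): q=np.array(p)[:2]-HUB; return np.array([q@ex,q@ey,p[2]])*1e3
Rt=np.c_[[0,0,-1],np.r_[ey,0],np.r_[ex,0]]
def st():
    s=bot.read_state();R=Ro.from_rotvec(s['tcp_rot']).as_matrix();f=np.array(s['wrist_force']);
    print('t %.2f'%s['time'],'stand mm',stand(s['tool_pos']).round(1),'F stand',(f[:2]@ex).round(2),(f[:2]@ey).round(2),f[2].round(2),'w',round(s['width']*8.54,2)); return s,R
if __name__=='__main__':
    s,R=st()
    if len(sys.argv)>3:
        p=tgt(*map(float,sys.argv[1:4])); print('dp cm',(R.T@(p-s['tool_pos'])*100).round(2),'rot',Ro.from_matrix(R.T@Rt).as_rotvec().round(3))
E
python3 - <<'E'
from go import *
z=np.load('pics/top0.npz',allow_pickle=True);c=z['c'].item()
q=np.array([310,395])/7.+[290-.43,215-.43]
p=plane(c,[q],.062)[0];print('post',p,stand(p),np.degrees(np.arctan2(*stand(p)[1::-1])))
for n,p,zz in(('pin',[311,441],.0535),('stud',[256,461],.0785),('win',[408,402],.046),('mark',[490,413],.032)):
    P=plane(c,[np.array(p)/4.+[229.6,119.6]],zz)[0];print(n,stand(P))
E
python3 go.py -57 33 150
```

```text
post [ 0.47181546 -0.00811417  0.062     ] [-50.4476428   33.29845385  62.        ] 146.5728078906164
pin [40.91801196 49.18128526 53.5       ]
stud [41.13720707 76.02271562 78.5       ]
win [40.22478275 -1.37270783 46.        ]
mark [ 20.06087917 -36.99661403  32.        ]
t 0.15 stand mm [-62.5 740.4 244.2] F stand 0.01 -0.16 -0.94 w 8.51
dp cm [  9.52 -54.71  44.83] rot [-0.678 -0.001  0.002]
```

```bash
python3 -m creep '[{"grip":4.0,"dp":[0,-3.2,2.6],"rotation":[-0.12,0,0]},{"grip":4.0,"dp":[0,-6.4,5.2],"rotation":[-0.24,0,0]},{"grip":4.0,"dp":[0,-9.6,7.9],"rotation":[-0.36,0,0]},{"grip":4.0,"dp":[0,-12.8,10.5],"rotation":[-0.48,0,0]},{"grip":4.0,"dp":[0,-16,13.1],"rotation":[-0.6,0,0]}]' 30; python3 go.py -57 33 200
```

```text
time: 0.57
tool_pos: [0.2774, 0.4514, 0.2447]
tcp_rot: [-0.241, 1.558, 0.24]
wrist_force: [1.3, 0.5, 0.7]
width: 0.47
t 0.57 stand mm [-61.2 532.1 244.7] F stand 1.45 -0.01 0.69 w 4.02
dp cm [  4.5  -49.75   4.01] rot [-0.072 -0.001  0.001]
```

```bash
python3 -m creep '[{"grip":4.0,"dp":[0.5,-4.1,0.3],"rotation":[-0.08,0,0]},{"grip":4.0,"dp":[1,-8.2,0.6],"rotation":[-0.08,0,0]},{"grip":4.0,"dp":[1.5,-12.3,0.9],"rotation":[-0.08,0,0]},{"grip":4.0,"dp":[2,-16.4,1.2],"rotation":[-0.08,0,0]},{"grip":4.0,"dp":[2.5,-20.5,1.5],"rotation":[-0.08,0,0]}]'; python3 go.py -57 33 200
```

```text
time: 0.98
tool_pos: [0.3522, 0.26, 0.22]
tcp_rot: [-0.299, 1.55, 0.299]
wrist_force: [0.9, -0.3, 0.4]
width: 0.47
t 0.98 stand mm [-62.5 326.7 220. ] F stand 0.75 -0.59 0.44 w 4.01
dp cm [  2.   -29.37   0.48] rot [0.002 0.    0.   ]
```

```bash
python3 -m creep '[{"grip":4.0,"dp":[0.4,-4.1,0],"rotation":[0,0,0]},{"grip":4.0,"dp":[0.8,-8.2,0],"rotation":[0,0,0]},{"grip":4.0,"dp":[1.2,-12.3,0],"rotation":[0,0,0]},{"grip":4.0,"dp":[1.6,-16.4,0],"rotation":[0,0,0]},{"grip":4.0,"dp":[2,-20.5,0],"rotation":[0,0,0]}]'; python3 go.py -57 33 150
```

```text
time: 1.4
tool_pos: [0.4284, 0.0696, 0.2002]
tcp_rot: [-0.298, 1.55, 0.298]
wrist_force: [1.2, 1.0, 0.1]
width: 0.468
t 1.40 stand mm [-62.1 121.6 200.2] F stand 1.5 0.52 0.14 w 4.0
dp cm [ 5.02 -8.86  0.49] rot [0.001 0.001 0.   ]
```

```bash
python3 -m creep '[{"grip":4.0,"dp":[1.5,-3.5,0.2],"rotation":[0,0,0]},{"grip":4.0,"dp":[3,-7,0.4],"rotation":[0,0,0]},{"grip":4.0,"dp":[4.5,-8.8,0.5],"rotation":[0,0,0]},{"grip":4.0,"dp":[5,-8.8,0.5],"rotation":[0,0,0]},{"grip":4.0,"dp":[5,-8.8,0.5],"rotation":[0,0,0]}]'; python3 go.py -57 33 54; python3 -c "
from h import *
snap('wrist','w1');snap('top','t1')"
```

```text
time: 1.82
tool_pos: [0.464, -0.0089, 0.1483]
tcp_rot: [-0.295, 1.555, 0.297]
wrist_force: [1.1, -0.2, -0.1]
width: 0.469
t 1.82 stand mm [-58.   35.4 148.3] F stand 0.96 -0.57 -0.07 w 4.0
dp cm [ 9.43 -0.26  0.14] rot [-0.001 -0.004 -0.002]
```

View pics/w1.png

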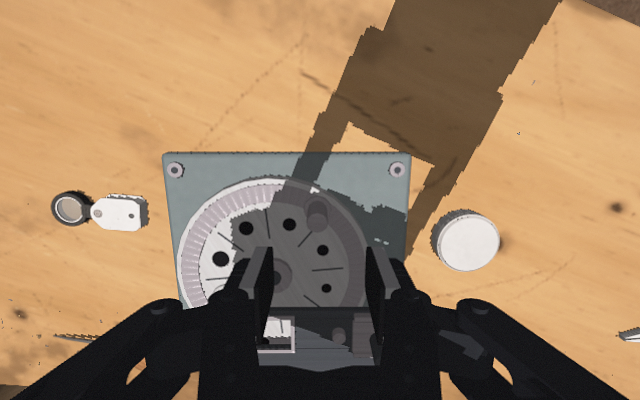

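View pics/t1.png

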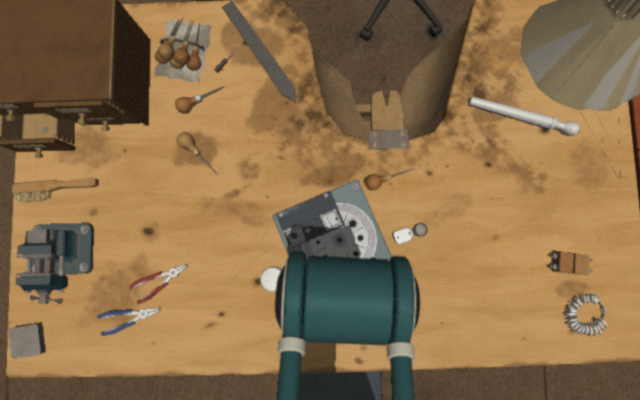

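The wrist view (far side down) shows the post at about (317,213), the window at (278,335) and the pin at (339,335). In the top view the bridge stays in sight. I'll check the post position from the wrist view.

```bash
python3 - <<'E'
from go import *
z=np.load('pics/w1.npz',allow_pickle=True);c=z['c'].item()
for p,h in (([317,207],.062),([275,275],.032),([467,241],.02)):
  P=plane(c,[p],h)[0];print(stand(P))
a=cv2.imread('pics/w1.png');cv2.imwrite('pics/w1z.png',cv2.resize(a[160:360,170:430],None,fx=3,fy=3))
E
```

```text
[-60.14287467  34.74740439  62.        ]
[ 3.71164378  2.3228415  32.        ]
[-19.29597304 151.59630265  20.        ]
```

View pics/w1z.png

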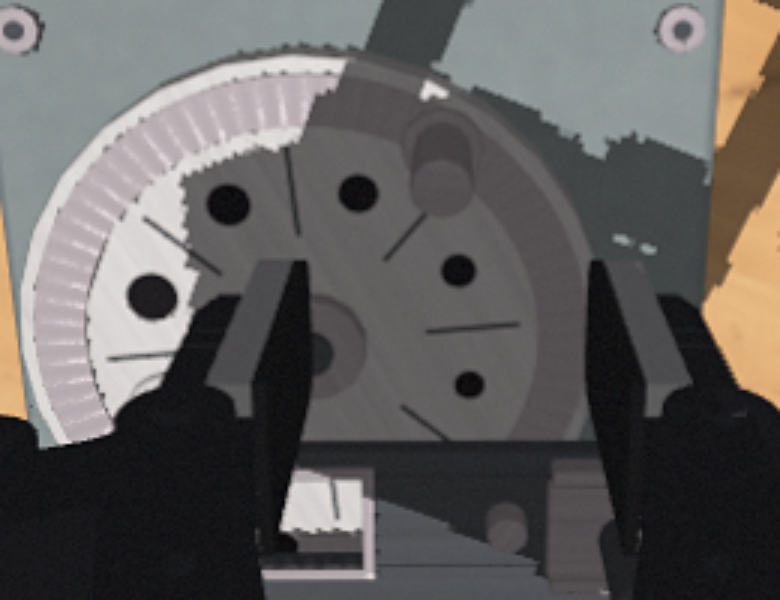

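```bash
python3 - <<'E'
from go import *
z=np.load('pics/w1.npz',allow_pickle=True);c=z['c'].item()
for p,h in (([317.2,222.7],.062),([317.3,208],.033),([275.5,277],.032),([338.8,335],.0535)):
  P=plane(c,[p],h)[0];print(stand(P))
E
python3 go.py -57 34 54
```

```text
[-49.53832051  34.85862564  62.        ]
[-50.40253403  34.84787837  33.        ]
[ 5.41214361  2.64982522 32.        ]
[41.23737305 50.6196503  53.5       ]
t 1.92 stand mm [-56.6  36.2 150.1] F stand 0.15 0.59 0.15 w 4.0
dp cm [ 9.61 -0.23 -0.03] rot [ 0.002 -0.001 -0.001]
```

```bash
python3 -m creep '[{"grip":4.0,"dp":[3,-0.2,0],"rotation":[0,0,0]},{"grip":4.0,"dp":[6,-0.2,0],"rotation":[0,0,0]},{"grip":4.0,"dp":[8,-0.2,0],"rotation":[0,0,0]},{"grip":4.0,"dp":[9.6,-0.2,0],"rotation":[0,0,0]},{"grip":4.0,"dp":[9.6,-0.2,0],"rotation":[0,0,0]}]'; python3 go.py -57 30 54; python3 -c "
from h import *
a,_=snap('scene','s2');b,_=snap('top','t2')
a=cv2.resize(a[150:290,190:370],(720,560),interpolation=2)
cv2.imwrite('pics/s2z.png',a[...,::-1])"
```

```text
time: 2.33
tool_pos: [0.4635, -0.0085, 0.0519]
tcp_rot: [-0.299, 1.555, 0.301]
wrist_force: [-0.9, -1.0, -0.2]
width: 0.467
t 2.33 stand mm [-58.3  36.   51.9] F stand -1.19 -0.57 -0.21 w 3.99
dp cm [-0.21 -0.6   0.13] rot [ 0.004 -0.005 -0.003]
```

View pics/s2z.png

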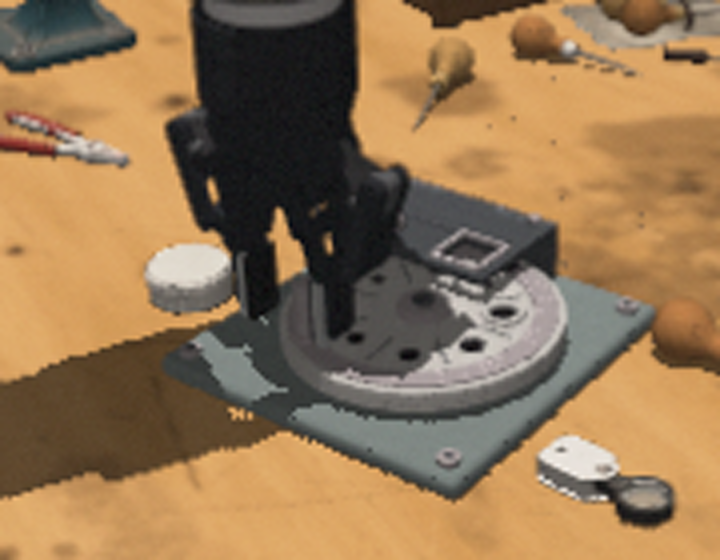

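View pics/t2.png

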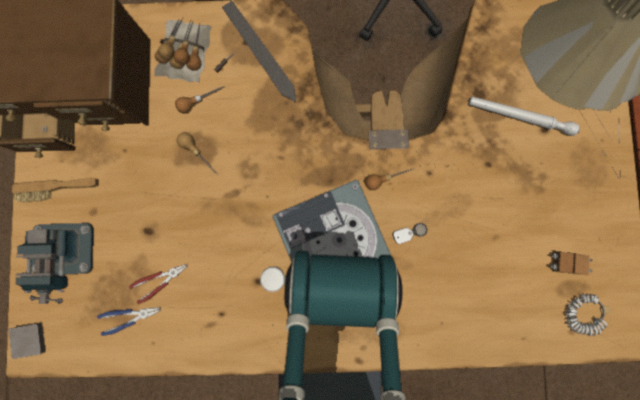

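```bash
python3 -m creep '[{"grip":4.0,"dp":[0,-0.7,0],"rotation":[0,0,0]},{"grip":4.0,"dp":[0,-1.4,0],"rotation":[0,0,0]},{"grip":4.0,"dp":[0,-2.0,0],"rotation":[0,0,0]},{"grip":4.0,"dp":[0,-2.6,0],"rotation":[0,0,0]},{"grip":4.0,"dp":[0,-3.2,0],"rotation":[0,0,0]}]'; python3 go.py -57 -25 54
```

```text
time: 2.85
tool_pos: [0.4758, -0.0394, 0.0544]
tcp_rot: [-0.296, 1.555, 0.301]
wrist_force: [-6.5, 3.4, 0.8]
width: 0.473
t 2.85 stand mm [-58.3   2.7  54.4] F stand -4.81 5.6 0.81 w 4.04
dp cm [ 0.03 -2.77  0.13] rot [ 0.001 -0.004 -0.004]
```

```bash
python3 -m creep '[{"grip":4.0,"dp":[0,-0.5,0],"rotation":[0,0,0]},{"grip":4.0,"dp":[0,-1.0,0],"rotation":[0,0,0]},{"grip":4.0,"dp":[0,-1.5,0],"rotation":[0,0,0]},{"grip":4.0,"dp":[0,-2.0,0],"rotation":[0,0,0]},{"grip":4.0,"dp":[0,-2.3,0],"rotation":[0,0,0]}]'; python3 go.py -57 -25 54; python3 -c "
from h import *
a,_=snap('scene','s3');b,_=snap('top','t3')
a=cv2.resize(a[150:290,190:370],(720,560),interpolation=2)
b=cv2.resize(b[170:270,260:400],(784,560),interpolation=2)
cv2.imwrite('pics/s3z.png',a[...,::-1]);cv2.imwrite('pics/t3z.png',b[...,::-1])"
```

```text
time: 3.27
tool_pos: [0.4856, -0.0616, 0.0545]
tcp_rot: [-0.297, 1.553, 0.299]
wrist_force: [-3.8, 1.9, -0.4]
width: 0.468
t 3.27 stand mm [-57.4 -21.5  54.5] F stand -2.83 3.2 -0.41 w 4.0
dp cm [ 0.05 -0.35  0.04] rot [ 0.001 -0.002 -0.002]
```

View pics/s3z.png

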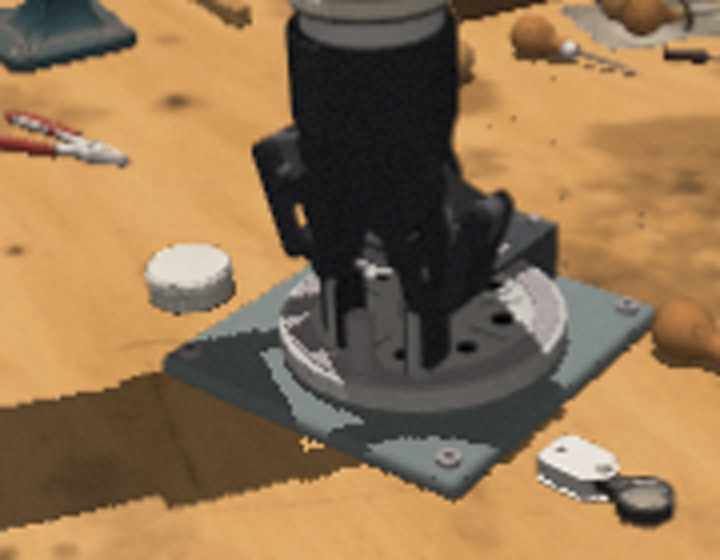

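View pics/t3z.png

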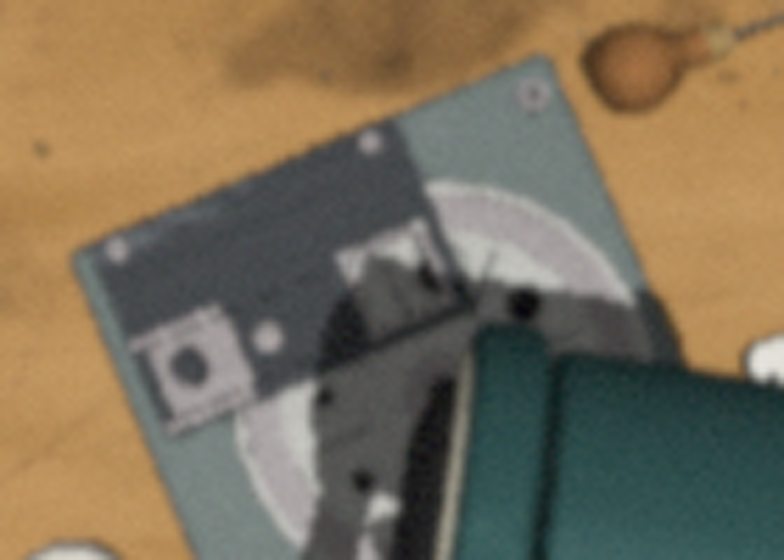

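```bash
python3 -m creep '[{"grip":4.0,"dp":[0,-0.1,0],"rotation":[0,0,0]},{"grip":4.0,"dp":[0,-0.2,0],"rotation":[0,0,0]},{"grip":4.0,"dp":[0,-0.3,0],"rotation":[0,0,0]},{"grip":4.0,"dp":[0,-0.3,0],"rotation":[0,0,0]}]'; cat > ck.py <<'E'
from go import *
s,R=st()
a,d=bot.read_camera('top')
import sys
print('pin depth',np.round(d[229:233,306:311]*1000).astype(int).tolist())
print('bridge',np.median(d[220:226,306:316])*1000)
cv2.imwrite('pics/'+sys.argv[1]+'.png',cv2.resize(a[190:260,270:370],(700,490),interpolation=2)[...,::-1])
E
python3 ck.py c1
```

```text
time: 3.7
tool_pos: [0.4886, -0.0642, 0.0549]
tcp_rot: [-0.299, 1.549, 0.298]
wrist_force: [-1.8, 1.5, 1.9]
width: 0.469
t 3.70 stand mm [-55.5 -25.   54.9] F stand -1.09 2.06 1.94 w 4.01
pin depth [[871, 874, 871, 873, 880], [875, 871, 870, 873, 878], [872, 875, 873, 871, 876], [869, 873, 874, 875, 879]]
bridge 881.1555
```

View pics/c1.png

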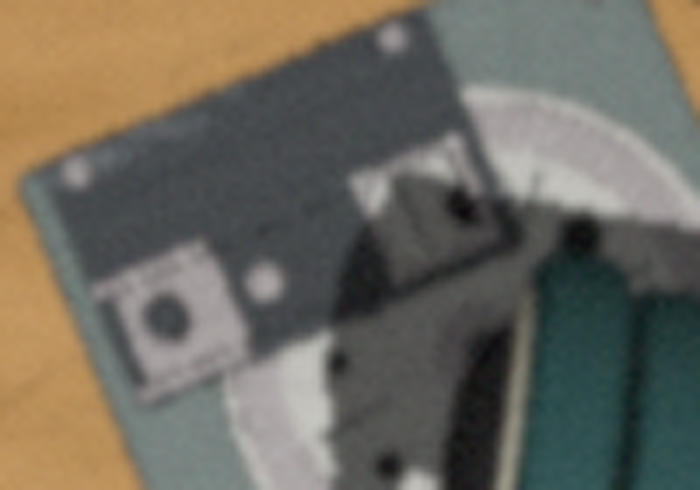

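```bash
cat > ck.py <<'E'
from go import *
s,R=st()
a,d=bot.read_camera('top')
import sys
print('pin above bridge mm',round(float(np.median(d[220:226,306:316])-np.median(d[229:233,306:310]))*1000,1))
if len(sys.argv)>1: cv2.imwrite('pics/'+sys.argv[1]+'.png',cv2.resize(a[190:260,270:370],(700,490),interpolation=2)[...,::-1])
E
python3 -m creep '[{"grip":4.0,"dp":[0,-0.1,0],"rotation":[0,0,0]},{"grip":4.0,"dp":[0,-0.2,0],"rotation":[0,0,0]},{"grip":4.0,"dp":[0,-0.3,0],"rotation":[0,0,0]}]';python3 ck.py
python3 -m creep '[{"grip":4.0,"dp":[0,-0.1,0],"rotation":[0,0,0]},{"grip":4.0,"dp":[0,-0.2,0],"rotation":[0,0,0]}]';python3 ck.py c2
```

```text
time: 4.0
tool_pos: [0.4899, -0.0666, 0.0547]
tcp_rot: [-0.298, 1.548, 0.298]
wrist_force: [0.4, 4.5, 2.3]
width: 0.468
t 4.00 stand mm [-55.3 -27.7  54.7] F stand 2.07 4.06 2.32 w 4.0
pin above bridge mm 8.8
time: 4.22
tool_pos: [0.4905, -0.0685, 0.0546]
tcp_rot: [-0.298, 1.549, 0.298]
wrist_force: [1.6, 5.6, 1.8]
width: 0.469
t 4.22 stand mm [-55.4 -29.7  54.6] F stand 3.58 4.63 1.82 w 4.01
pin above bridge mm 8.5
```

```bash

python3 -m creep '[{"grip":4.0,"dp":[0,-0.1,0.03],"rotation":[0,0,0]},{"grip":4.0,"dp":[0,-0.2,0.06],"rotation":[0,0,0]}]';python3 ck.py

```

```text
time: 4.43
tool_pos: [0.491, -0.0703, 0.0543]
tcp_rot: [-0.298, 1.55, 0.298]
wrist_force: [-0.9, 5.2, 2.8]
width: 0.471
t 4.43 stand mm [-55.6 -31.5  54.3] F stand 1.13 5.13 2.76 w 4.02
pin above bridge mm 8.6
```

```bash

python3 -m creep '[{"grip":4.0,"dp":[0,-0.1,0.04],"rotation":[0,0,0]}]';python3 ck.py

```

```text
time: 4.57
tool_pos: [0.4915, -0.0711, 0.0542]
tcp_rot: [-0.298, 1.551, 0.298]
wrist_force: [-1.2, 3.7, 3.2]
width: 0.469
t 4.57 stand mm [-55.5 -32.5  54.2] F stand 0.26 3.86 3.15 w 4.0
pin above bridge mm 8.7
```

```bash

python3 -m creep '[{"grip":4.0,"dp":[0,-0.1,0.04],"rotation":[0,0,0]}]';python3 ck.py c3

```

```text
time: 4.7
tool_pos: [0.4921, -0.0719, 0.0541]
tcp_rot: [-0.298, 1.551, 0.299]
wrist_force: [-1.3, 4.2, 3.9]
width: 0.471
t 4.70 stand mm [-55.2 -33.4  54.1] F stand 0.35 4.41 3.89 w 4.02
pin above bridge mm 8.4
```

View pics/c3.png

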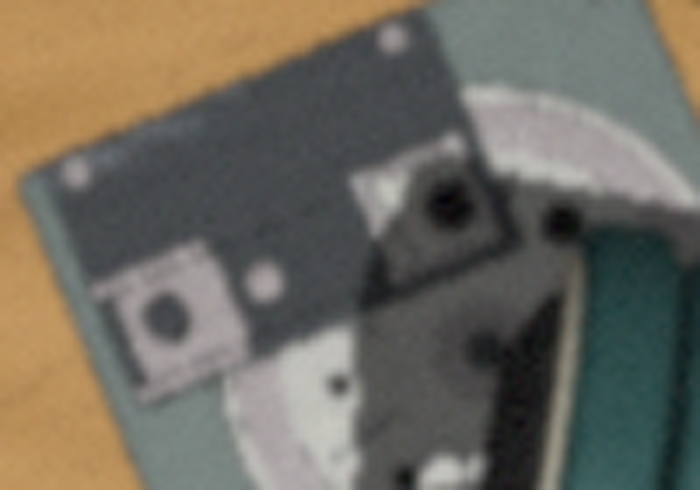

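```bash

python3 -m creep '[{"grip":4.0,"dp":[0,-0.1,0.04],"rotation":[0,0,0]}]';python3 ck.py

```

```text
time: 4.83
tool_pos: [0.4926, -0.0727, 0.054]
tcp_rot: [-0.298, 1.551, 0.299]
wrist_force: [-1.6, 3.5, 2.4]
width: 0.471
t 4.83 stand mm [-55.  -34.4  54. ] F stand -0.18 3.83 2.38 w 4.02
pin above bridge mm 8.2
```

```bash

python3 -m creep '[{"grip":4.0,"dp":[0,-0.1,0.04],"rotation":[0,0,0]}]';python3 ck.py

```

```text
time: 4.97
tool_pos: [0.4933, -0.0734, 0.054]
tcp_rot: [-0.298, 1.552, 0.299]
wrist_force: [-2.1, 2.4, 2.5]
width: 0.47
t 4.97 stand mm [-54.7 -35.3  54. ] F stand -1.05 2.96 2.47 w 4.01
pin above bridge mm 7.5
```

```bash

python3 -m creep '[{"grip":4.0,"dp":[0,-0.1,0.03],"rotation":[0,0,0]}]';python3 ck.py

```

```text
time: 5.1
tool_pos: [0.4941, -0.0743, 0.054]
tcp_rot: [-0.298, 1.551, 0.299]
wrist_force: [-2.6, 2.5, 1.8]
width: 0.469
t 5.10 stand mm [-54.3 -36.4  54. ] F stand -1.47 3.28 1.76 w 4.01
pin above bridge mm 7.8
```

```bash

python3 -m creep '[{"grip":4.0,"dp":[0,-0.1,0.03],"rotation":[0,0,0]}]';python3 ck.py c4

```

```text
time: 5.23
tool_pos: [0.4948, -0.0752, 0.054]
tcp_rot: [-0.298, 1.551, 0.298]
wrist_force: [-2.2, 0.2, 1.0]
width: 0.466
t 5.23 stand mm [-53.9 -37.5  54. ] F stand -1.98 1.04 1.03 w 3.98
pin above bridge mm 8.4
```

```bash

python3 -m creep '[{"grip":4.0,"dp":[0,-0.1,0.03],"rotation":[0,0,0]}]';python3 ck.py

```

```text
time: 5.37
tool_pos: [0.4958, -0.076, 0.054]
tcp_rot: [-0.299, 1.55, 0.298]
wrist_force: [-1.5, 1.0, -0.6]
width: 0.471
t 5.37 stand mm [-53.3 -38.7  54. ] F stand -1.05 1.47 -0.56 w 4.02
pin above bridge mm 7.0
```

```bash
python3 ck.py c5
python3 -m creep '[{"grip":4.0,"dp":[0,-0.1,0.03],"rotation":[0,0,0]}]';python3 ck.py

```

```text
t 5.42 stand mm [-53.  -39.   54.2] F stand 0.16 0.09 0.77 w 3.99
pin above bridge mm 6.2
time: 5.55
tool_pos: [0.4967, -0.0766, 0.0543]
tcp_rot: [-0.298, 1.55, 0.298]
wrist_force: [-1.3, 2.3, 1.4]
width: 0.469
t 5.55 stand mm [-52.7 -39.6  54.3] F stand -0.32 2.61 1.42 w 4.01
pin above bridge mm 5.6
```

View pics/c5.png

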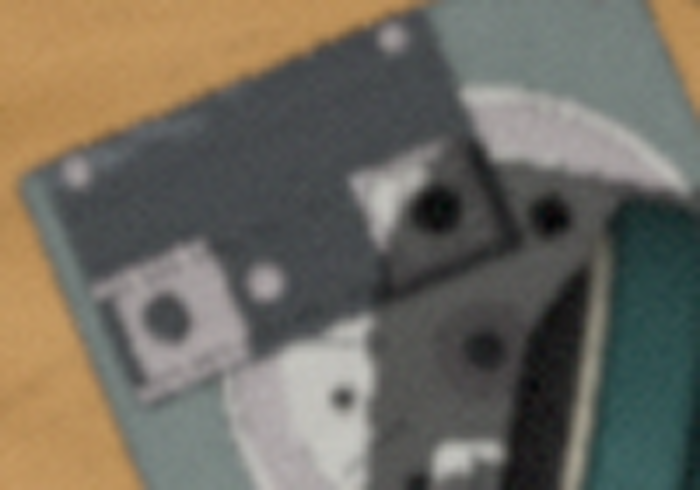

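```bash
python3 - <<'E'
from go import *
D=np.mean([bot.read_camera('top')[1] for _ in range(4)],0)
print(np.round(D[226:236,303:314]*1000).astype(int));print(np.median(D[220:226,306:316])*1000)
z=np.load('pics/t2.npz',allow_pickle=True)['d'];print(np.round(z[226:236,303:314]*1000).astype(int))
st()
E
```

```text
[[881 882 881 880 881 881 880 881 879 881 881]
 [881 881 881 881 880 880 879 881 881 880 880]
 [880 880 881 881 876 876 881 880 880 882 880]
 [880 881 879 876 875 875 874 879 881 659 880]
 [881 880 875 876 876 876 874 879 660 879 881]
 [879 880 876 876 876 874 874 881 880 880 878]
 [879 880 881 874 875 876 875 878 879 879 880]
 [879 880 878 879 880 879 880 879 879 878 879]
 [873 878 878 878 879 878 880 879 878 879 880]
 [874 879 877 878 880 880 879 879 878 878 879]]
881.1627
[[879 880 880 882 881 880 883 878 883 880 880]
 [879 879 882 880 880 881 879 884 880 883 878]
 [880 881 876 874 872 872 879 880 881 881 879]
 [878 878 871 871 872 876 873 882 880 878 878]
 [880 879 872 873 872 874 872 877 883 880 880]
 [877 880 876 869 872 869 874 880 878 879 883]
 [879 878 877 872 872 873 874 878 878 880 876]
 [879 881 878 878 879 878   0 881 878 883 880]
 [874 880 877 878 881   0 879 878 879 882 878]
 [871 879 876 879 877 879 878 878 880 880 880]]
t 5.80 stand mm [-52.6 -39.6  54.3] F stand -0.79 1.71 -0.01 w 3.97
```

The pin has sunk about 3 mm so far, so it's on the lead-in to the hole. I'll use half-millimetre steps now.

```bash
cat > ck.py <<'E'
from go import *
s,R=st()
D=np.mean([bot.read_camera('top')[1] for _ in range(3)],0)
print('pin above bridge mm',round(float(np.median(D[220:226,306:316])-np.median(D[229:232,306:309]))*1000,1))
E
python3 -m creep '[{"grip":4.0,"dp":[0,-0.05,0.02],"rotation":[0,0,0]}]';python3 ck.py

```

```text
time: 5.88
tool_pos: [0.4969, -0.0768, 0.0543]
tcp_rot: [-0.298, 1.55, 0.299]
wrist_force: [-0.8, 3.4, 1.5]
width: 0.47
t 5.88 stand mm [-52.6 -39.8  54.3] F stand 0.54 3.49 1.51 w 4.01
pin above bridge mm 6.0
```

```bash

python3 -m creep '[{"grip":4.0,"dp":[0,-0.05,0.02],"rotation":[0,0,0]}]';python3 ck.py

```

```text
time: 6.12
tool_pos: [0.4972, -0.0771, 0.0543]
tcp_rot: [-0.298, 1.55, 0.299]
wrist_force: [-1.4, 3.0, 1.5]
width: 0.471
t 6.12 stand mm [-52.4 -40.2  54.3] F stand -0.21 3.29 1.48 w 4.02
pin above bridge mm 2.8
```

```bash
python3 ck.py

```

```text
t 6.27 stand mm [-52.2 -40.7  54.3] F stand -0.22 2.89 0.52 w 4.0
pin above bridge mm 1.9
```

```bash
python3 ck.py; python3 - <<'E'
from go import *
D=np.mean([bot.read_camera('top')[1] for _ in range(4)],0)
print(np.round(D[226:236,303:314]*1000).astype(int))
st()
E
```

```text
t 6.42 stand mm [-52.3 -40.7  54.3] F stand 1.21 1.84 -0.16 w 3.98
pin above bridge mm 1.9
[[880 882 879 880 881 880 881 881 880 881 880]
 [880 879 881 881 881 881 879 881 879 881 880]
 [880 879 879 881 880 880 878 882 881 880 882]
 [879 880 880 881 880 878 880 880 879 879 879]
 [879 880 880 879 878 881 882 880 880 880 880]
 [880 880 879 879 878 880 878 879 881 879 880]
 [879 880 879 879 878 659 881 879 879 879 878]
 [880 878 879 880 880 880 879 878 879 879 879]
 [873 879 879 879 879 880 879 879 880 879 659]
 [873 878 879 878 878 880 878 878 879 879 877]]
t 6.77 stand mm [-52.3 -40.6  54.3] F stand 0.93 2.01 -0.4 w 4.0
```

The pin is level with the bridge, so it has dropped. I'll back off the post and lift straight up.

```bash

python3 -m creep '[{"grip":4.0,"dp":[0,0.5,0],"rotation":[0,0,0]},{"grip":4.0,"dp":[0,1.2,0],"rotation":[0,0,0]},{"grip":4.0,"dp":[0,1.2,0],"rotation":[0,0,0]},{"grip":4.0,"dp":[-2,1.2,0],"rotation":[0,0,0]},{"grip":4.0,"dp":[-5,1.2,0],"rotation":[0,0,0]}]';
python3 go.py 41 76 125

```

```text
time: 7.18
tool_pos: [0.4894, -0.0656, 0.1015]
tcp_rot: [-0.297, 1.557, 0.301]
wrist_force: [0.3, -0.5, 0.6]
width: 0.47
t 7.18 stand mm [-55.3 -26.6 101.5] F stand 0.14 -0.55 0.6 w 4.02
dp cm [-2.38 10.25  9.64] rot [ 0.002 -0.007 -0.004]
```

```bash

python3 -m creep '[{"grip":4.0,"dp":[-2.4,0.5,0.5],"rotation":[0,0,0]},{"grip":4.0,"dp":[-2.4,3.3,3.2],"rotation":[0,0,0]},{"grip":4.0,"dp":[-2.4,6.0,5.8],"rotation":[0,0,0]},{"grip":4.0,"dp":[-2.4,8.5,8],"rotation":[0,0,0]},{"grip":4.0,"dp":[-2.4,10.2,9.6],"rotation":[0,0,0]}]';
python3 -m creep '[{"grip":4.0,"dp":[0,0,0],"rotation":[0,0,0]}]';
python3 go.py 41 76 72;python3 -c "
from h import *
snap('scene','s4');snap('wrist','w4')
a=cv2.imread('pics/s4.png');cv2.imwrite('pics/s4z.png',cv2.resize(a[150:290,190:370],(720,560)))"
```

```text
time: 7.6
tool_pos: [0.5451, 0.0664, 0.129]
tcp_rot: [-0.299, 1.548, 0.299]
wrist_force: [0.7, -0.3, 0.4]
width: 0.467
time: 7.68
tool_pos: [0.5458, 0.0677, 0.1289]
tcp_rot: [-0.3, 1.547, 0.302]
wrist_force: [0.5, -0.5, -0.1]
width: 0.468
t 7.68 stand mm [ 46.4  76.4 128.9] F stand 0.27 -0.63 -0.09 w 4.0
dp cm [ 5.69 -0.04 -0.55] rot [ 0.005  0.003 -0.   ]
```

View pics/s4z.png

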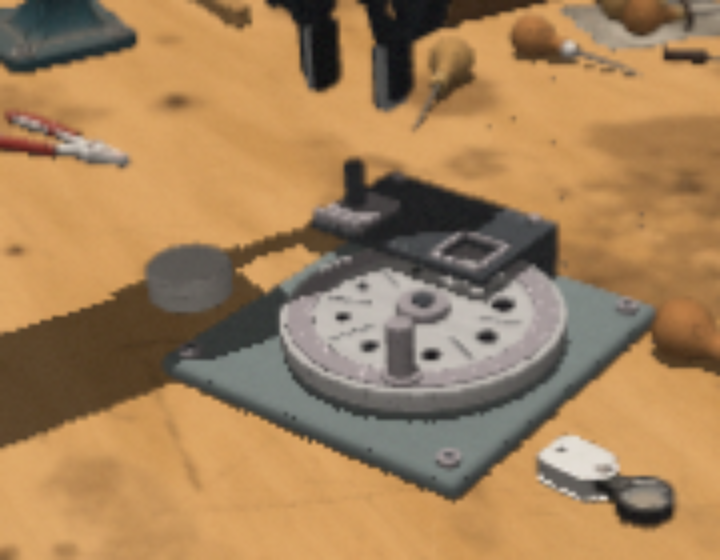

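View pics/w4.png

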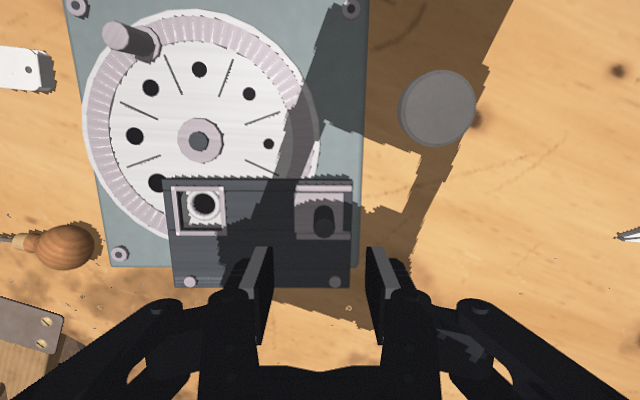

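The collared aperture shows in the window at (203,203), and in the scene view the pin no longer stands up. I'll check the stud's position in the wrist view.

```bash
python3 - <<'E'
from go import *
z=np.load('pics/w4.npz',allow_pickle=True);c=z['c'].item()
a=cv2.convertScaleAbs(z['im'][160:260,160:380,::-1],alpha=1.8);cv2.imwrite('pics/w4z.png',cv2.resize(a,None,fx=3.5,fy=3.5,interpolation=2))
print(proj(c,[tgt(41,76,78.5),tgt(41,76,52.5),tgt(41,49,45.5)]))
st()
E
```

```text
[[322.50674088 228.03432201]
 [322.11201547 212.80502309]
 [278.77813148 209.13629925]]
t 7.78 stand mm [ 43.6  74.3 128.2] F stand -0.84 0.25 0.11 w 4.0
```

View pics/w4z.png

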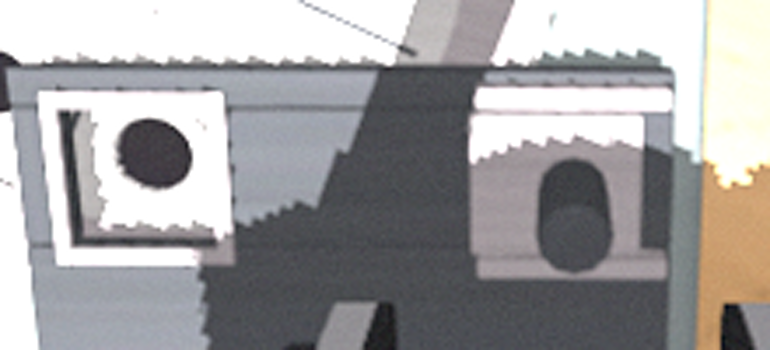

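```bash

python3 -m creep '[{"grip":4.0,"dp":[2.5,0.2,-0.2],"rotation":[0,0,0]},{"grip":4.0,"dp":[4.5,0.2,-0.2],"rotation":[0,0,0]},{"grip":4.0,"dp":[5.6,0.2,-0.2],"rotation":[0,0,0]},{"grip":4.0,"dp":[5.6,0.2,-0.2],"rotation":[0,0,0]},{"grip":4.0,"dp":[5.6,0.2,-0.2],"rotation":[0,0,0]}]';python3 go.py 41 45 72
```

```text
time: 8.2
tool_pos: [0.5407, 0.0643, 0.0717]
tcp_rot: [-0.298, 1.552, 0.298]
wrist_force: [-0.4, 0.1, 0.4]
width: 0.468
t 8.20 stand mm [40.3 75.1 71.7] F stand -0.3 0.28 0.42 w 4.0
dp cm [-0.03 -3.01  0.07] rot [ 0.001 -0.002 -0.   ]
```

```bash

python3 -m creep '[{"grip":4.0,"dp":[0,-0.5,0],"rotation":[0,0,0]},{"grip":4.0,"dp":[0,-1,0],"rotation":[0,0,0]},{"grip":4.0,"dp":[0,-1.3,0],"rotation":[0,0,0]},{"grip":4.0,"dp":[0,-1.6,0],"rotation":[0,0,0]},{"grip":4.0,"dp":[0,-1.8,0],"rotation":[0,0,0]}]';python3 go.py 41 44 72
```

```text
time: 8.62
tool_pos: [0.5492, 0.0483, 0.0733]
tcp_rot: [-0.298, 1.548, 0.298]
wrist_force: [-0.6, 2.0, 2.1]
width: 0.471
t 8.62 stand mm [42.3 57.1 73.3] F stand 0.21 2.03 2.13 w 4.02
dp cm [ 0.13 -1.31 -0.13] rot [0.001 0.002 0.   ]
```

```bash

python3 -m creep '[{"grip":4.0,"dp":[0,-0.2,0],"rotation":[0,0,0]},{"grip":4.0,"dp":[0,-0.4,0],"rotation":[0,0,0]},{"grip":4.0,"dp":[0,-0.6,0],"rotation":[0,0,0]}]';python3 go.py 41 44 72
```

```text
time: 8.87
tool_pos: [0.5507, 0.0429, 0.0725]
tcp_rot: [-0.298, 1.55, 0.298]
wrist_force: [0.0, 2.1, 2.0]
width: 0.469
t 8.87 stand mm [41.7 51.5 72.5] F stand 0.81 1.93 2.04 w 4.01
dp cm [ 0.05 -0.75 -0.07] rot [ 0.002  0.    -0.   ]
```

```bash

python3 -m creep '[{"grip":4.0,"dp":[0,-0.15,0],"rotation":[0,0,0]},{"grip":4.0,"dp":[0,-0.3,0],"rotation":[0,0,0]},{"grip":4.0,"dp":[0,-0.4,0],"rotation":[0,0,0]}]';python3 go.py 41 44 72
```

```text
time: 9.12
tool_pos: [0.552, 0.0391, 0.0723]
tcp_rot: [-0.298, 1.55, 0.298]
wrist_force: [0.7, 2.4, 2.1]
width: 0.466
t 9.12 stand mm [41.5 47.5 72.3] F stand 1.55 2.01 2.09 w 3.98
dp cm [ 0.03 -0.35 -0.05] rot [0.001 0.    0.   ]
```

```bash

python3 -m creep '[{"grip":4.0,"dp":[0,-0.1,0],"rotation":[0,0,0]},{"grip":4.0,"dp":[0,-0.2,0],"rotation":[0,0,0]}]';python3 go.py 41 44 72
```

```text
time: 9.28
tool_pos: [0.5527, 0.0373, 0.0723]
tcp_rot: [-0.298, 1.55, 0.298]
wrist_force: [0.5, 4.3, 2.6]
width: 0.465
t 9.28 stand mm [41.5 45.5 72.3] F stand 2.09 3.8 2.56 w 3.97
dp cm [ 0.03 -0.15 -0.05] rot [ 0.001  0.    -0.   ]
```

Now 1 mm at a time until the force shows the stop.

```bash

python3 -m creep '[{"grip":4.0,"dp":[0,-0.1,0],"rotation":[0,0,0]}]';python3 go.py
```

```text
time: 9.37
tool_pos: [0.5528, 0.0371, 0.0723]
tcp_rot: [-0.296, 1.551, 0.299]
wrist_force: [-1.6, 8.1, 2.8]
width: 0.466
t 9.37 stand mm [41.5 45.4 72.3] F stand 1.51 8.14 2.81 w 3.98
```

```bash

python3 -m creep '[{"grip":4.0,"dp":[0,-0.1,0],"rotation":[0,0,0]}]';python3 go.py
```

```text
time: 9.45
tool_pos: [0.5528, 0.037, 0.0722]
tcp_rot: [-0.295, 1.551, 0.3]
wrist_force: [-2.3, 10.8, 4.7]
width: 0.466
t 9.45 stand mm [41.4 45.3 72.2] F stand 1.88 10.9 4.67 w 3.98
```

```bash

python3 -m creep '[{"grip":4.0,"dp":[0,-0.1,0],"rotation":[0,0,0]},{"grip":4.0,"dp":[0,-0.1,0],"rotation":[0,0,0]}]';python3 go.py
python3 -m creep '[{"grip":4.0,"dp":[0,0.5,0],"rotation":[0,0,0]},{"grip":4.0,"dp":[0,1.4,0],"rotation":[0,0,0]},{"grip":4.0,"dp":[-1,1.4,0],"rotation":[0,0,0]},{"grip":4.0,"dp":[-4,1.4,0],"rotation":[0,0,0]},{"grip":4.0,"dp":[-7.5,1.4,0],"rotation":[0,0,0]}]';python3 go.py 41 76 128
```

```text
time: 9.62
tool_pos: [0.5528, 0.037, 0.0722]
tcp_rot: [-0.293, 1.552, 0.301]
wrist_force: [-3.1, 12.6, 5.0]
width: 0.464
t 9.62 stand mm [41.5 45.2 72.2] F stand 1.73 12.86 5.04 w 3.96
time: 10.03
tool_pos: [0.5458, 0.0472, 0.1456]
tcp_rot: [-0.299, 1.557, 0.299]
wrist_force: [0.5, 0.3, -0.6]
width: 0.47
t 10.03 stand mm [ 38.7  57.3 145.6] F stand 0.55 0.08 -0.61 w 4.01
dp cm [1.76 1.87 0.24] rot [ 0.002 -0.007 -0.001]
```

Next I'll retreat up and toward the robot, clear of the stand, and look.

```bash

python3 -m creep '[{"grip":4.0,"dp":[-3,0,-1],"rotation":[0,0,0]},{"grip":4.0,"dp":[-6,1,-4],"rotation":[0,0,0]},{"grip":4.0,"dp":[-8,4,-6],"rotation":[0,0,0]},{"grip":4.0,"dp":[-8,8,-6],"rotation":[0,0,0]},{"grip":4.0,"dp":[-8,12,-6],"rotation":[0,0,0]}]'
python3 -m creep '[{"grip":4.0,"dp":[0,4,0],"rotation":[0,0,0]},{"grip":4.0,"dp":[0,8,0],"rotation":[0,0,0]},{"grip":4.0,"dp":[0,12,0],"rotation":[0,0,0]},{"grip":4.0,"dp":[0,12,0],"rotation":[0,0,0]}]'
python3 -c "
from h import *
snap('scene','s5');snap('top','t5')
a=cv2.imread('pics/s5.png');cv2.imwrite('pics/s5z.png',cv2.resize(a[150:290,190:370],(720,560),interpolation=2))
a=cv2.imread('pics/t5.png');cv2.imwrite('pics/t5z.png',cv2.resize(a[170:310,250:430],(720,560),interpolation=2))
D=np.mean([bot.read_camera('top')[1] for _ in range(3)],0);print(np.round(D[224:238,296:314]*1000).astype(int))
"
```

```text
time: 10.45
tool_pos: [0.4485, 0.1365, 0.2305]
tcp_rot: [-0.296, 1.545, 0.295]
wrist_force: [0.3, 2.0, -0.4]
width: 0.467
time: 10.78
tool_pos: [0.4013, 0.2532, 0.2282]
tcp_rot: [-0.301, 1.549, 0.305]
wrist_force: [-0.1, 0.1, -0.1]
width: 0.466
[[881 882 879 881 880 880 883 880 882 875 874 872 875 876 883 882 882 882]
 [881 876 876 882 880 881 881 874 872 874 874 875 876 874 881 880 882 881]
 [874 873 876 877 876 873 874 875 874 875 874 874 873 875 880 880 881 880]
 [875 876 875 873 874 874 874 876 872 874 874 875 874 874 873 879 881 880]
 [872 874 875 874 874 873 874 872 875 873 874 875 874 874 873 879 879 878]
 [873 872 873 873 874 846 847 848 873 873 872 873 873 874 873 874 879 880]
 [873 873 873 873 847 848 847 847 847 874 872 875 873 873 873 874 881 880]
 [872 872 582 848 847 846 848 848 847 863 872 873 872 873 874 872 879 877]
 [873 872 874 848 846 847 847 847 846 853 873 873 874 874 873 872 873 880]
 [874 873 872 845 846 848 846 848 845 863 873 872 582 873 871 873 871 878]
 [880 871 874 872 846 846 846 846 849 873 872 873 872 874 873 874 873 872]
 [879 873 871 872 872 871 853 860 872 872 873 872 871 874 871 872 873 872]
 [878 881 871 871 872 871 870 873 873 872 872 873 870 872 873 875 878 878]
 [879 879 872 872 873 872 871 872 870 872 872 872 873 878 876 878 878 878]]
```

View pics/s5z.png

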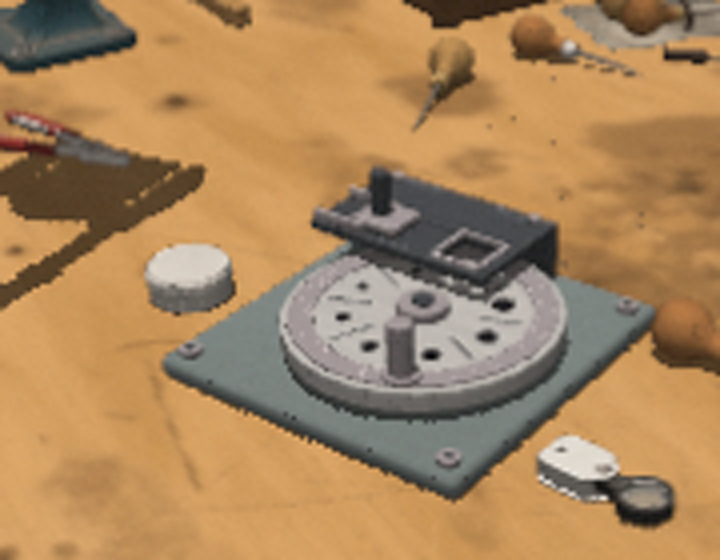

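View pics/t5z.png

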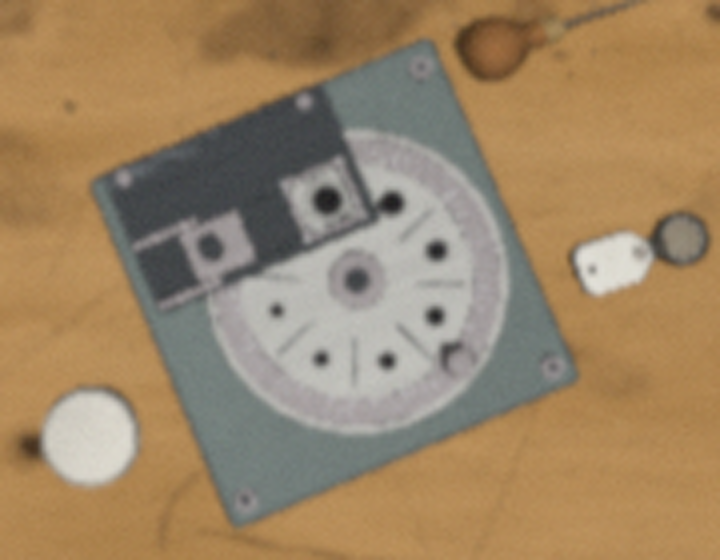

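```bash
python3 - <<'E'
from go import *
c=bot.get_calibration('top')
D=np.mean([bot.read_camera('top')[1] for _ in range(2)],0)
for n,d in(('before',np.load('pics/top0.npz',allow_pickle=True)['d']),('after',D)):
    m=np.zeros(d.shape,bool);m[222:245,284:310]=1;m&=(d>.835)&(d<.857)
    v,u=np.where(m);P=plane(c,np.c_[u,v].astype(float),.0785);q=np.array([stand(p) for p in P]);print(n,len(q),q.mean(0))
a=np.load('pics/top0.npz',allow_pickle=True)['im'];b=np.load('pics/t5.npz',allow_pickle=True)['im']
df=cv2.absdiff(cv2.GaussianBlur(a,(3,3),0),cv2.GaussianBlur(b,(3,3),0)).max(2)
for n,(x0,x1,y0,y1) in dict(tin=(255,290,262,296),loupe=(390,432,220,246),graver=(362,415,165,195)).items(): print(n,df[y0:y1,x0:x1].max(),(df[y0:y1,x0:x1]>40).sum())
E
```

```text
before 27 [40.7124817  76.96454674 78.5       ]
after 33 [40.32548358 59.74139431 78.5       ]
tin 11 0
loupe 11 0
graver 10 0
```

```bash
python3 -c "
from h import *
print(bot.read_state()['wrist_force'],bot.read_state()['time']);print(bot.finish_job())"
```

```text
[ 0.08026604  0.0565054  -0.48987688] 11.1333
the job is handed in; nothing more can be done
None
```

The job is done and handed in at about 11.1 s of robot time; it gave no verdict. I turned the wheel by its post with one open finger, in 0.5–1 mm steps near the end. I stopped when the pin dropped, then backed off and pushed the keeper home by its stud.

- **Pin:** The top camera's depth showed it fall from about 8 mm above the bridge to level with it. The side force on the post was about 2–5 N in the final steps, with no jump after the drop. The collared aperture shows in the window, slightly off centre but within the allowed range.
- **Keeper:** It stopped hard at the end of its travel, with no movement while the push rose to 13 N. The images gave 17.2 mm of travel, against the nominal 18 mm. That is within the camera's 2 mm pixel size, so I took the hard stop as proof it was fully home.
- **Bystanders:** The tin, loupe and graver look unchanged between the first and last pictures. The gripper was well clear of everything, with no contact force at hand-in.

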